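Finish the washing-up: scrub the mug, rack the boards

TASK

Finish the washing-up: scrub the inside of the yellow mug with the bottle brush, three strokes down to the bottom with the brush drawn up to around the rim between them, put the brush back upright in its blue stand, and stand the mug upright in the middle of the saucer. Slide every breakfast board out of the wire drainer and down into a groove of its own in the wooden rack until it sits fully on the groove's floor. Leave the purple mug where it is.

Things in the scene. Friction and masses are not known exactly. Their poses are not given: they have to be found in the camera images.
- board_wood: Pale wooden breakfast board, 110 mm wide (own x) x 10 thick (own y) x 120 tall (own z), 0.12 kg, rounded edges; starts upright on edge in one of the four places of the wire drainer (free height above the wires 90 mm); origin at the centre of its lower edge face. May be absent (None).
- board_red: Red plastic breakfast board, 110 mm wide (own x) x 10 thick (own y) x 120 tall (own z), 0.12 kg, rounded edges; starts upright on edge in one of the four places of the wire drainer (free height above the wires 90 mm); origin at the centre of its lower edge face. May be absent (None).
- board_blue: Blue plastic breakfast board, 110 mm wide (own x) x 10 thick (own y) x 120 tall (own z), 0.12 kg, rounded edges; starts upright on edge in one of the four places of the wire drainer (free height above the wires 90 mm); origin at the centre of its lower edge face. May be absent (None).
- board_dark: Dark brown wooden breakfast board, 110 mm wide (own x) x 10 thick (own y) x 120 tall (own z), 0.12 kg, rounded edges; starts upright on edge in one of the four places of the wire drainer (free height above the wires 90 mm); origin at the centre of its lower edge face. May be absent (None).
- rack: Fixed wooden rack, 136 (own x) x 177 (own y) x 53 mm high, origin at the centre of its underside, on either side of the table. Four grooves open upwards run along its x at y = -66, -22, 22, 66 mm: floor at z = 8 mm, 13 mm wide up to z = 41 mm, flaring to 25 mm at z = 53 mm, 122 mm long between end cheeks 42 mm high.
- groove0 (a point): Centre of the floor of the rack's groove at own y = -66 mm; axes as the rack (x along the groove, y across).
- groove1 (a point): Centre of the floor of the rack's groove at own y = -22 mm; axes as the rack (x along the groove, y across).
- groove2 (a point): Centre of the floor of the rack's groove at own y = 22 mm; axes as the rack (x along the groove, y across).
- groove3 (a point): Centre of the floor of the rack's groove at own y = 66 mm; axes as the rack (x along the groove, y across).
- drainer: Fixed wire drainer on a white tray 150 (own x) x 185 (own y) mm; tray floor 8 mm above the table. Four places at own y = -66, -22, 22, 66 mm between pairs of steel wires (38 mm high, 15 mm apart); boards stand in them with their faces towards the drainer's y. Origin: centre of the underside.
- mug: Yellow plastic mug, outer diameter 64 mm, 100 mm high, wall 4 mm, 0.12 kg; handle on its own +y side; origin at the centre of the underside. Can be gripped across the body along its own x.
- mug_in (a point): Centre of the yellow mug's inner floor, 5 mm above its underside; z up along the mug's axis; the rim is 95 mm above it.
- saucer: White ceramic saucer, loose, 144 mm across, 14 mm high, 0.25 kg; origin at the centre of the underside.
- saucer_in (a point): Centre of the saucer's flat upper floor, 5 mm above its underside (flat to a radius of 50 mm).
- brush: Bottle brush, 200 mm long, 0.07 kg, standing upright in the stand: a stiff cream head of 35 mm diameter (rigid core 32 mm) and 80 mm length below, a round orange handle of 18 mm diameter and 120 mm length above. Flat at the bottom; origin at the centre of the head's end, z up along the handle. It stands by itself.
- stand: Fixed blue ceramic stand for the brush, 68 mm diameter at the foot, 62 mm at the rim, 75 mm high, 4 mm wall, open on top (inner diameter 54 mm at the rim); origin at the centre of the underside.
- stand_floor (a point): Centre of the stand's inner floor, 6 mm above the table; the brush's origin rests here.
- purple_mug: Purple plastic mug, same size as the yellow one; to be left alone. Origin at the underside.
Mind the look-alikes: they are no part of the job. What is meant by the board_red is not orange, and is the larger of those in its own colour. Of the things that look like the brush, the larger one is meant.

How it is judged (in metres and radians):
On the way, in this order (a step that is already met when the one before it is completed fails the run):
1. the brush's end is at the bottom of the yellow mug (within 15 mm of its inner floor) (horizontal distance between brush and mug_in below 0.022 m and z of brush in the frame of mug_in between -0.006 and 0.015 m), for 0.1 s.
2. the brush is drawn up again, its end more than 50 mm above the inner floor, over or in the mug (horizontal distance between brush and mug_in below 0.022 m and z of brush in the frame of mug_in above 0.05 m), for 0.1 s.
3. the brush's end is at the bottom a second time (all of step 1), for 0.1 s.
4. the brush is drawn up again (all of step 2), for 0.1 s.
5. the brush's end is at the bottom a third time (all of step 3), for 0.1 s.
At the end, for the whole second after the job is handed in: Every board stands in a groove (lower edge within 5 mm of its floor, 12 mm of its middle, tilt under 0.12 rad); the brush stands in its stand within 16 mm of the middle; the yellow mug stands upright on the saucer within 20 mm of its centre; all released and at rest (((horizontal distance between board_wood and groove0 below 0.012 m and z of board_wood in the frame of groove0 below 0.005 m and angle between the y axis of board_wood and the y axis of rack, either way round below 0.15 rad) or (horizontal distance between board_wood and groove1 below 0.012 m and z of board_wood in the frame of groove1 below 0.005 m and angle between the y axis of board_wood and the y axis of rack, either way round below 0.15 rad) or (horizontal distance between board_wood and groove2 below 0.012 m and z of board_wood in the frame of groove2 below 0.005 m and angle between the y axis of board_wood and the y axis of rack, either way round below 0.15 rad) or (horizontal distance between board_wood and groove3 below 0.012 m and z of board_wood in the frame of groove3 below 0.005 m and angle between the y axis of board_wood and the y axis of rack, either way round below 0.15 rad)) and angle between each of board_wood, board_red, board_blue, board_dark, mug's own z axis and vertical below 0.12 rad and linear speed of each of board_wood, board_red, board_blue, board_dark, mug, brush below 0.02 m/s and ((horizontal distance between board_red and groove0 below 0.012 m and z of board_red in the frame of groove0 below 0.005 m and angle between the y axis of board_red and the y axis of rack, either way round below 0.15 rad) or (horizontal distance between board_red and groove1 below 0.012 m and z of board_red in the frame of groove1 below 0.005 m and angle between the y axis of board_red and the y axis of rack, either way round below 0.15 rad) or (horizontal distance between board_red and groove2 below 0.012 m and z of board_red in the frame of groove2 below 0.005 m and angle between the y axis of board_red and the y axis of rack, either way round below 0.15 rad) or (horizontal distance between board_red and groove3 below 0.012 m and z of board_red in the frame of groove3 below 0.005 m and angle between the y axis of board_red and the y axis of rack, either way round below 0.15 rad)) and ((horizontal distance between board_blue and groove0 below 0.012 m and z of board_blue in the frame of groove0 below 0.005 m and angle between the y axis of board_blue and the y axis of rack, either way round below 0.15 rad) or (horizontal distance between board_blue and groove1 below 0.012 m and z of board_blue in the frame of groove1 below 0.005 m and angle between the y axis of board_blue and the y axis of rack, either way round below 0.15 rad) or (horizontal distance between board_blue and groove2 below 0.012 m and z of board_blue in the frame of groove2 below 0.005 m and angle between the y axis of board_blue and the y axis of rack, either way round below 0.15 rad) or (horizontal distance between board_blue and groove3 below 0.012 m and z of board_blue in the frame of groove3 below 0.005 m and angle between the y axis of board_blue and the y axis of rack, either way round below 0.15 rad)) and ((horizontal distance between board_dark and groove0 below 0.012 m and z of board_dark in the frame of groove0 below 0.005 m and angle between the y axis of board_dark and the y axis of rack, either way round below 0.15 rad) or (horizontal distance between board_dark and groove1 below 0.012 m and z of board_dark in the frame of groove1 below 0.005 m and angle between the y axis of board_dark and the y axis of rack, either way round below 0.15 rad) or (horizontal distance between board_dark and groove2 below 0.012 m and z of board_dark in the frame of groove2 below 0.005 m and angle between the y axis of board_dark and the y axis of rack, either way round below 0.15 rad) or (horizontal distance between board_dark and groove3 below 0.012 m and z of board_dark in the frame of groove3 below 0.005 m and angle between the y axis of board_dark and the y axis of rack, either way round below 0.15 rad)) and horizontal distance between brush and stand_floor below 0.016 m and z of brush in the frame of stand_floor below 0.01 m and angle between brush's own z axis and vertical below 0.25 rad and horizontal distance between mug and saucer below 0.02 m and z of mug in the frame of saucer_in between -0.004 and 0.007 m and angle between saucer's own z axis and vertical below 0.1 rad); the robot touches nothing.
It fails at once if the purple mug is shoved more than 30 mm or tipped over (distance of purple_mug from where it was at the start of the episode above 0.03 m or angle between purple_mug's own z axis and vertical above 0.4 rad).
Of board_wood, board_red, board_blue, board_dark only 2 to 4 are there at a start; the rules pass over those that are not, and their reading is None.
At some moment in a run one of mug, saucer may be knocked a few centimetres aside while the robot is not near it.
It also fails if it takes over 210 s, if anything falls off the work surface, if the arm or the gripper's body presses on something with over 40 N, if the wrist force passes 120 N, or if a joint passes its speed limit or range.

ROBOT

A 6-joint arm with a two-finger parallel gripper is mounted at the origin on the work surface. World frame = base frame: x ahead of the robot, y to its left, z up, the work surface at z = 0. Lengths are in mm, angles in rad, forces in N, time in s.
With the tool pointing down it reaches from about 350 to 925 mm from the base axis. Payload 6.4 kg.
Tool frame: the origin (TCP) lies midway between the tips of the shut fingers; the grasp point (between the pads) lies r.grip_point_offset behind it (r.grip_point_offset is the distance from the TCP to the grasp point, in mm); z points along the fingers, y is the line along which they close (so a half turn about z gives the same grasp; the last joint's range is limited). The gripper opens to 94 mm and grips with 3 to 60 N. Pads are 16 mm wide; open, the fingers measure 119 mm over their backs; the gripper's body (75 mm by 177 mm) begins 78 mm behind the grasp point.
Start: joints at [1.164, 0.245, 1.558, -0, 1.339, -0.174], TCP at [149.953, 632.478, 205.455] pointing down, gripper open.
Joint ranges: [-3.13, 3.13], [-1.02, 2.26], [0.13, 2.54], [-0.95, 4.09], [0.21, 2.88], [-2.74, 2.74]. Speed limits (rad/s): [2.57, 2.57, 3.14, 3.14, 3.14, 3.14].

INTERFACE

Orientations are given as a rotation vector (axis times angle).
In Python, from station import r gives the robot as it stands.
- The arm moves only by the shell command python3 -m pendant 'ROWS' [FORCE]. ROWS is JSON, a list of rows, each a list of 7 numbers: the shift along the tool's x, y, z as a fraction of full scale, then the turn, a rotation vector about the tool's x, y, z as a fraction of full scale, then the finger opening in mm, from 0 to 94. In form: [[tx, ty, tz, ax, ay, az, claw], ...]. A call has exactly 5 rows; each row is the pose to reach, as a shift and turn from the pose commanded when the call began, along the tool's axes at that moment; what a row does not reach only later rows make up. Full scale, the value 1, is 30 cm for a shift and 60 degrees for a turn. A row lasts 1/8 s, in which the tool goes at most 62.5 mm and 10.7 degrees, less where a joint would pass 70% of its speed; a pose out of reach is approached as far as the arm can. A call with a number of a shift or a turn outside -1 to 1 is refused whole. A call with a gripper value outside its range is refused whole. The fingers move at their own pace and stop on an object; FORCE is the grip in N (left out, the last holds). Time passes only in rows, so rows that repeat a pose let the fingers close, or fill a call up. It gives the time, the measured TCP pose, the force, the opening and the grip force at its end, in the units of the state.
- r.state(): the state, without advancing time (a new reading comes with each control period).
- r.get_image(name): name is "side" or "top"; returns a dict with "frame" (400x640x3 uint8, red, green, blue), "z_map" (400x640 float32, mm along the optical axis (not along the pixel's ray), 0 where there is no reading), "camera_matrix" (3x3 intrinsics, pixels), "k1" (the pictures are not rectified: a ray, as slopes to the right and down, at radius r is drawn at 1 + k1 r^2 times it, then the intrinsics apply), "T" (4x4, takes a point from camera to world coordinates). Camera axes: x right, y down, z forward; pixel columns grow to the right and rows downward; lengths in mm; the calibration is good to about 2 mm. A picture is of the moment at which its call begins.
- r.finish_job(): hands the job in; it is judged then, once.
The state is a dict: "clock": time; "q": joint angles; "joint_velocities": joint speeds; "tau": joint torques, N m; "position": TCP position; "ee_rot": TCP orientation; "ft_force": force on the tool from outside, world axes, zero at the start; "ft_torque": the same for the moment, N m; "width": finger opening in mm; "gripper_force": force on a finger pad.
Only numpy, scipy, OpenCV 4.12 (cv2) and the standard library are available. Lean on these libraries where they do the work, as an engineer would, in place of code of your own. Each camera call takes 0.05 s, during which the arm holds its last target. There are 200 camera calls.

## Working session

There is one attempt and no reset: what is moved stays moved. The work goes in short steps, Python scripts to look and compute and a shell command to move; the robot and the scene stay as the last step left them, time stands still between calls to the robot, and variables do not carry over. Pictures are saved under pics/ and viewed, at most 17 in all, crops included, and the job is handed in when it is done.

```bash
ls; mkdir -p pics; cat > h.py <<'E'
import numpy as np, cv2
from station import r
def grab(name,out=None):
    im=r.get_image(name)
    if out: cv2.imwrite('pics/'+out+'.png',cv2.cvtColor(im['frame'],cv2.COLOR_RGB2BGR))
    np.savez('/tmp/'+name+'.npz',**{k:np.array(v) for k,v in im.items()})
    return im
def world(im):
    K=np.array(im['camera_matrix']);k1=float(im['k1']);T=np.array(im['T']);z=im['z_map']
    v,u=np.mgrid[0:z.shape[0],0:z.shape[1]].astype(float)
    xd=(u-K[0,2])/K[0,0];yd=(v-K[1,2])/K[1,1];rd=np.hypot(xd,yd);rr=rd.copy()
    for _ in range(20): rr=rd/(1+k1*rr**2)
    s=np.where(rd>0,rr/np.maximum(rd,1e-9),1)
    P=np.stack([xd*s*z,yd*s*z,z,np.ones_like(z)],-1)@T.T
    P=P[...,:3];P[z==0]=np.nan
    return P
E
python3 - <<'E'
from h import *
for n in('side','top'):
    im=grab(n,n+'0');print(n,np.round(im['T'],2).tolist(),np.round(im['camera_matrix'],1).tolist(),im['k1'])
s=r.state();print(s,r.grip_point_offset)
E
```

```text
pics
side [[0.91, -0.3, 0.29, 213.86], [-0.42, -0.63, 0.66, -646.29], [-0.02, -0.72, -0.7, 753.57], [0.0, 0.0, 0.0, 1.0]] [[443.0, 0.0, 312.8], [0.0, 443.0, 197.0], [0.0, 0.0, 1.0]] -0.11241071006719199
top [[0.01, -0.99, 0.11, 350.54], [-1.0, -0.01, -0.01, 19.59], [0.02, -0.11, -0.99, 1382.76], [0.0, 0.0, 0.0, 1.0]] [[516.0, 0.0, 323.5], [0.0, 516.0, 197.2], [0.0, 0.0, 1.0]] -0.10077572759611854
{'clock': 0.1, 'q': array([ 1.16392040e+00,  2.45712064e-01,  1.55887368e+00, -3.97739556e-05,
        1.33870794e+00, -1.74105756e-01]), 'joint_velocities': array([-0.0014307 , -0.00157062, -0.00088135, -0.00105858,  0.00147643,
        0.00070165]), 'tau': array([-9.98705536e-05, -4.16910589e+01, -3.15529954e+01,  6.85957493e-02,
        3.09141772e-02, -2.17565366e-05]), 'position': array([149.73048356, 631.96664711, 204.48604245]), 'ee_rot': array([-3.64742919e-01, -3.11989299e+00,  2.57706212e-03]), 'ft_force': array([-0.18647445,  0.05011938, -0.22478956]), 'ft_torque': array([-0.00084524,  0.02072028,  0.00714498]), 'gripper_force': 0.0, 'width': 94.03806487286434} 18.8
```

View pics/side0.png

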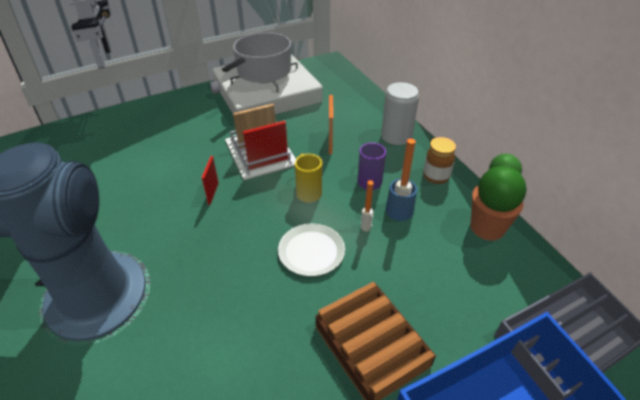

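View pics/top0.png

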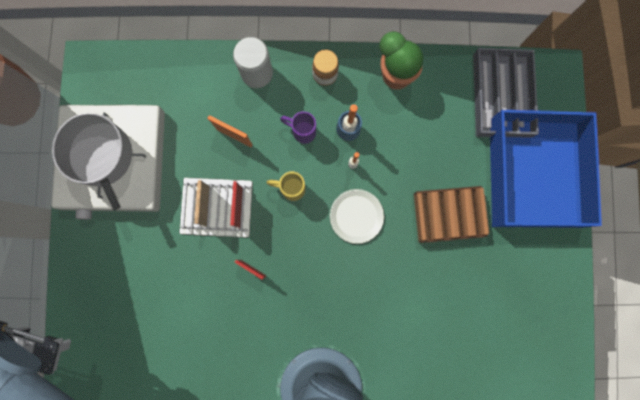

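The side picture shows two boards in the drainer: wood (255,125) and red (266,145). The look-alikes are a small red board (210,180), an orange board (331,125) and a small brush (367,205). The large brush is in the stand (405,185), the yellow mug is at (309,178), the purple mug at (372,165), the saucer at (311,250) and the rack at (375,335). Next I'll check these in one close crop and measure.

```bash
python3 - <<'E'
from h import *
def load(n): return dict(np.load('/tmp/%s.npz'%n))
t=load('top');s=load('side')
c=t['frame'][85:285,170:500];c=cv2.resize(c,None,fx=2.4,fy=2.4,interpolation=cv2.INTER_CUBIC)
cv2.imwrite('pics/topc.png',cv2.cvtColor(c,cv2.COLOR_RGB2BGR))
P=world(t);Q=world(s)
np.set_printoptions(precision=0,suppress=True)
def comp(name,P,box,zlo,zhi):
    u0,v0,u1,v1=box;A=P[v0:v1,u0:u1].reshape(-1,3);A=A[(A[:,2]>zlo)&(A[:,2]<zhi)]
    if len(A)<4: print(name,'few',len(A));return
    re=cv2.minAreaRect(A[:,:2].astype(np.float32))
    print(name,len(A),'med',np.median(A,0),'rect c',np.round(re[0],1),'sz',np.round(re[1],1),'ang',round(re[2],1),'z',np.nanmin(A[:,2]),np.nanmax(A[:,2]))
comp('tablecheck',P,(270,250,320,300),-50,50)
comp('wood',P,(190,175,210,230),100,160)
comp('red',P,(225,175,245,230),100,160)
comp('drainer',P,(170,170,262,245),4,60)
comp('rack',P,(405,175,500,250),40,70)
comp('rackall',P,(405,175,500,250),4,70)
comp('mugrim',P,(275,165,310,205),90,112)
comp('saucer',P,(325,180,390,250),3,30)
comp('saucerrim',P,(325,180,390,250),9,30)
comp('purple',P,(290,108,325,145),90,112)
comp('stand',P,(335,105,365,145),60,95)
comp('brushtop',P,(335,95,365,130),150,260)
comp('smallbrush',P,(345,148,365,172),20,260)
comp('smallred',P,(230,250,270,285),15,200)
comp('orange',P,(200,110,255,150),30,200)
print('side')
comp('mugS',Q,(290,145,328,205),90,112)
comp('standS',Q,(385,175,418,222),60,80)
comp('brushS',Q,(395,130,420,185),100,260)
comp('rackS',Q,(310,280,440,400),46,60)
comp('redS',Q,(240,115,290,165),45,160)
comp('woodS',Q,(230,100,275,140),45,160)
comp('saucerS',Q,(270,220,350,280),9,30)
comp('purpS',Q,(350,140,390,190),90,112)
E
```

```text
tablecheck 2489 med [293.  74.  -0.] rect c [293.  74.] sz [130. 131.] ang 0.8 z -10.261664989240671 8.817194890743622
wood 287 med [471. 307. 126.] rect c [471. 309.] sz [ 12. 109.] ang 87.8 z 100.62598690990922 134.79887124710945
red 256 med [467. 221. 126.] rect c [469. 223.] sz [ 11. 110.] ang 88.3 z 100.51741823173802 134.29469979217947
drainer 2964 med [465. 282.  10.] rect c [470. 290.] sz [200. 248.] ang 0.9 z 4.001832330755406 59.97461622733749
rack 2566 med [ 459. -341.   50.] rect c [ 472. -359.] sz [159. 221.] ang 6.0 z 40.00492887918267 68.9741626475925
rackall 4093 med [ 462. -343.   45.] rect c [ 466. -348.] sz [201. 256.] ang 0.5 z 4.004058605294631 68.9741626475925
mugrim 139 med [524.  83.  98.] rect c [522.  82.] sz [64. 63.] ang 27.7 z 90.01846112948783 105.91546950609131
saucer 2032 med [450. -91.   7.] rect c [456. -92.] sz [186. 173.] ang 0.7 z 3.0012094931876163 22.465205312961416
saucerrim 631 med [452. -91.  12.] rect c [451. -89.] sz [139. 142.] ang 0.7 z 9.000436857569412 22.465205312961416
purple 151 med [682.  54.  98.] rect c [678.  55.] sz [63. 62.] an
[... 821 characters left out ...]
 79.94636690093512
brushS 353 med [690. -72. 159.] rect c [693. -68.] sz [17. 18.] ang 33.9 z 100.82856379878115 209.13081392251684
rackS 4014 med [ 459. -344.   53.] rect c [ 460. -359.] sz [129. 221.] ang 5.3 z 46.0042005780665 59.899690732569184
redS 1708 med [470. 219.  91.] rect c [474. 261.] sz [ 99. 111.] ang 87.6 z 45.01976227108162 131.72875779234164
woodS 1600 med [474. 306. 101.] rect c [494. 350.] sz [289. 129.] ang 78.6 z 45.0027134907873 131.91821920266398
saucerS 821 med [455. -80.  12.] rect c [453. -88.] sz [141. 142.] ang 50.7 z 9.050651623348244 18.192214877913102
purpS 233 med [680.  50.  97.] rect c [682.  54.] sz [65. 64.] ang 53.0 z 90.02227128050356 101.68495242915446
```

View pics/topc.png

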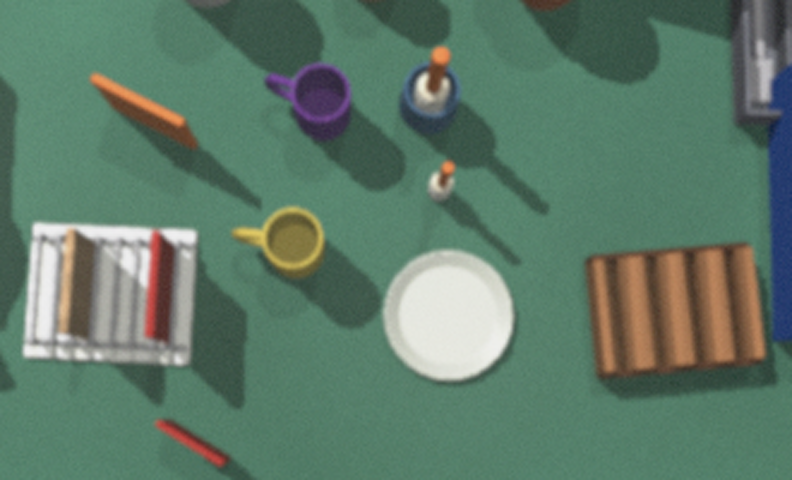

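Choice confirmed: wood and red boards standing in the drainer (crop (75,285), (158,285)). The small red board (190,440) and orange board (145,110) lie outside it. The real brush is in the stand (432,90), not the small one (443,182). The mug handle points left, towards +y. Next I'll fit the rack and boards and plan the brush reach.

```bash
cat >> h.py <<'E'
from scipy.spatial.transform import Rotation as Ro
from scipy.optimize import minimize
def plan(*pts):
    """targets (x,y,z,thetadeg): tool y at theta from world +y clockwise; prints fractions, each relative to previous target (first to measured)"""
    s=r.state();p=np.array(s['position']);R=Ro.from_rotvec(s['ee_rot'])
    for x,y,z,th in pts:
        t=np.radians(th);c,sn=np.cos(t),np.sin(t)
        Rt=Ro.from_matrix(np.array([[-c,sn,0],[sn,c,0],[0,0,-1]]).T.T if 0 else np.column_stack([[-c,sn,0],[sn,c,0],[0,0,-1]]))
        d=R.inv().apply(np.array([x,y,z])-p)/300;w=(R.inv()*Rt).as_rotvec()/np.radians(60)
        print('d',np.round(d,4).tolist(),'w',np.round(w,4).tolist(),'mm',round(300*np.linalg.norm(d)))
        p=np.array([x,y,z]);R=Rt
E
cat > fit.py <<'E'
from h import *
def rackfit(im):
    P=world(im);F=im['frame'].astype(int)
    m=(F[...,0]>F[...,2]+25)&(F[...,0]>F[...,1]+10)&(np.abs(P[...,0]-460)<110)&(np.abs(P[...,1]+350)<120)
    A=P[m];hi=A[A[:,2]>46][:,:2];lo=A[(A[:,2]<38)&(A[:,2]>4)][:,:2]
    G=np.array([-66,-22,22,66])
    def loc(q,X):
        c,s=np.cos(q[2]),np.sin(q[2]);D=X-q[:2];return D[:,0]*c+D[:,1]*s,-D[:,0]*s+D[:,1]*c
    def cost(q):
        x,y=loc(q,hi);d=np.abs(y[:,None]-G).min(1)
        v=np.mean(np.clip(12-d,0,6)**2)+np.mean(np.clip(np.abs(x)-68,0,10)**2)+np.mean(np.clip(np.abs(y)-88.5,0,10)**2)
        return v
    best=None
    for yaw in np.radians([-6,0,6]):
      for dy in(-10,0,10):
        o=minimize(cost,[462,-348+dy,yaw],method='Nelder-Mead',options=dict(initial_simplex=np.array([[462,-348+dy,yaw],[472,-348+dy,yaw],[462,-338+dy,yaw],[462,-348+dy,yaw+.1]])))
        if best is None or o.fun<best.fun:best=o
    x,y=loc(best.x,hi);print('rack',best.x[:2],np.degrees(best.x[2]),best.fun,len(hi),'ext',np.percentile(x,[1,99]),np.percentile(y,[1,99]))
    return best.x
if __name__=='__main__':
    np.set_printoptions(precision=1,suppress=True)
    for n in('top','side'): rackfit(dict(np.load('/tmp/%s.npz'%n)))
E
python3 - <<'E'
import runpy;runpy.run_path('fit.py',run_name='__main__')
from h import *
t=dict(np.load('/tmp/top.npz'));s=dict(np.load('/tmp/side.npz'))
for n,im in(('top',t),('side',s)):
    P=world(im);F=im['frame'].astype(int);
    for nm,y0,x0 in(('wood',309,471),('red',223,469)):
        m=(P[...,2]>60)&(abs(P[...,1]-y0)<22)&(abs(P[...,0]-x0)<75)&(P[...,2]<140)
        A=P[m];a=np.polyfit(A[:,0]-x0,A[:,1],1)
        print(n,nm,len(A),'x',np.percentile(A[:,0],[2,98]),'y',np.percentile(A[:,1],[5,50,95]),'slope deg',np.degrees(a[0]),'ztop',np.percentile(A[:,2],97))
    # handle of the yellow mug
    m=(F[...,0]>F[...,2]+40)&(F[...,1]>F[...,2]+25)&(P[...,2]>15)&(np.hypot(P[...,0]-523,P[...,1]-81)>37)&(np.hypot(P[...,0]-523,P[...,1]-81)<75)
    A=P[m];print('handle',len(A),np.median(A,0))
plan((691.5,-66.5,320,0),(691.5,-66.5,150,0))
E
```

```text
rack [ 458.  -336.5] 5.615993812848945 1.1508048600580743 1798 ext [-59.1  59.7] [-87.9  86.3]
rack [ 461.6 -339.1] 5.499156924830656 0.5392445080278193 3939 ext [-61.3  59.5] [-86.9  88.7]
top wood 442 x [417.6 524. ] y [303.1 305.8 313.4] slope deg -1.9983529388420138 ztop 131.4402014563109
top red 359 x [415.5 521.2] y [216.7 219.6 226.9] slope deg -1.9831411212610366 ztop 131.01171983918547
handle 61 [528.3 129.8  80.6]
side wood 840 x [422.1 526.6] y [302.3 306.  310.8] slope deg -1.7855550193118928 ztop 129.95477136378747
side red 1035 x [419.9 524.4] y [214.5 218.  222.7] slope deg -1.8227487060962362 ztop 128.8261733607668
handle 4 [532.  136.3  81.3]
d [-2.2941, -1.8495, -0.3825] w [-0.0016, -0.0004, -0.2223] mm 891
d [0.0, 0.0, 0.5667] w [0.0, 0.0, 0.0] mm 170
```

```bash
python3 -m pendant '[[0,0,-0.2,0,0,-0.1,94],[0,0,-0.38,0,0,-0.222,94],[0,0,-0.38,0,0,-0.222,94],[0,0,-0.38,0,0,-0.222,94],[0,0,-0.38,0,0,-0.222,94]]' 20
for i in 1; do python3 -m pendant '[[-0.09,-0.116,0,0,0,0,60],[-0.18,-0.232,0,0,0,0,60],[-0.27,-0.348,0,0,0,0,60],[-0.36,-0.464,0,0,0,0,60],[-0.45,-0.58,0,0,0,0,60]]'; done
python3 -m pendant '[[-0.09,-0.116,0,0,0,0,60],[-0.18,-0.232,0,0,0,0,60],[-0.27,-0.348,0,0,0,0,60],[-0.36,-0.464,0,0,0,0,60],[-0.45,-0.58,0,0,0,0,60]]'
python3 -m pendant '[[-0.09,-0.116,0,0,0,0,60],[-0.18,-0.232,0,0,0,0,60],[-0.27,-0.348,0,0,0,0,60],[-0.36,-0.464,0,0,0,0,60],[-0.45,-0.58,0,0,0,0,60]]'
python3 -m pendant '[[-0.09,-0.116,0,0,0,0,60],[-0.18,-0.232,0,0,0,0,60],[-0.27,-0.348,0,0,0,0,60],[-0.36,-0.464,0,0,0,0,60],[-0.45,-0.58,0,0,0,0,60]]'
python3 -c "
from h import *
print(r.state()['q']);plan((691.5,-66.5,320,0),(691.5,-66.5,150,0))"
```

```text
clock: 0.72
position: [149.6, 631.6, 316.8]
ee_rot: [-0.001, -3.14, 0.006]
ft_force: [-0.1, -0.3, -0.7]
width: 93.9
gripper_force: 0.0
clock: 1.35
position: [285.1, 456.8, 317.7]
ee_rot: [-0.001, -3.14, 0.003]
ft_force: [-0.4, -0.5, 1.1]
width: 60.3
gripper_force: 0.0
clock: 1.98
position: [419.9, 282.9, 317.8]
ee_rot: [-0.001, -3.139, 0.001]
ft_force: [0.1, 0.8, 0.1]
width: 60.1
gripper_force: 0.0
clock: 2.6
position: [554.9, 109.1, 317.6]
ee_rot: [-0.001, -3.139, -0.0]
ft_force: [0.9, 0.9, -0.5]
width: 60.1
gripper_force: 0.0
clock: 3.22
position: [689.9, -64.8, 317.2]
ee_rot: [-0.001, -3.138, -0.002]
ft_force: [0.5, 0.1, 0.2]
width: 59.9
gripper_force: 0.0
[-2.56884111e-01  2.83724917e-01  1.31007176e+00  1.21007986e-04
  1.55114034e+00 -1.82697889e+00]
d [-0.0053, -0.0058, -0.0093] w [0.0009, -0.0031, -0.0007] mm 4
d [0.0, 0.0, 0.5667] w [0.0, 0.0, 0.0] mm 170
```

```bash
python3 -m pendant '[[-0.005,-0.006,0.1,0,-0.003,0,60],[-0.005,-0.006,0.25,0,-0.003,0,60],[-0.005,-0.006,0.4,0,-0.003,0,60],[-0.005,-0.006,0.5,0,-0.003,0,60],[-0.005,-0.006,0.555,0,-0.003,0,60]]'
python3 -m pendant '[[0,0,0,0,0,0,40],[0,0,0,0,0,0,20],[0,0,0,0,0,0,10],[0,0,0,0,0,0,10],[0,0,0,0,0,0,10]]' 25
python3 - <<'E'
from h import *
s=grab('side');t=grab('top')
c=cv2.resize(s['frame'][60:240,270:460],None,fx=3,fy=3,interpolation=cv2.INTER_CUBIC);cv2.imwrite('pics/b1.png',c[...,::-1])
plan((691.5,-66.5,320,0))
E
```

```text
clock: 3.85
position: [689.3, -65.0, 149.0]
ee_rot: [-0.001, -3.139, -0.002]
ft_force: [0.2, 0.1, -0.1]
width: 60.1
gripper_force: 0.0
clock: 4.47
position: [691.6, -65.7, 153.7]
ee_rot: [0.0, 3.137, -0.001]
ft_force: [-0.3, -0.1, 1.3]
width: 17.7
gripper_force: 25.0
d [-0.002, -0.003, -0.5542] w [-0.0004, 0.0041, -0.0003] mm 166
```

View pics/b1.png

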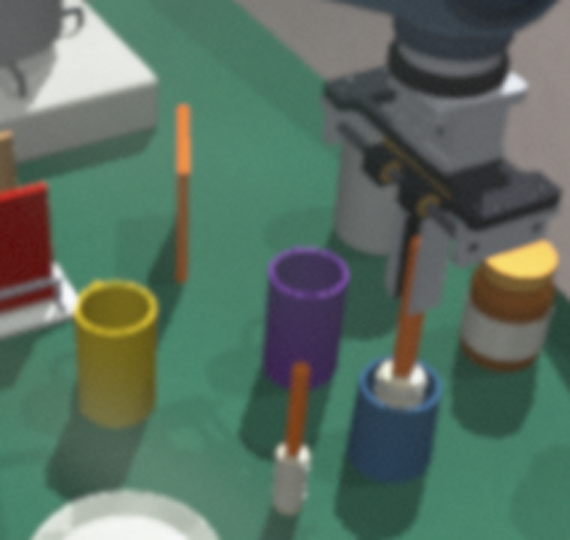

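The brush is gripped (width 17.7), as the crop shows at (410,270). Lifting and going over to the mug.

```bash
python3 -m pendant '[[0,0,-0.1,0,0,0,10],[0,0,-0.25,0,0,0,10],[0,0,-0.4,0,0,0,10],[0,0,-0.55,0,0,0,10],[0,0,-0.57,0,0,0,10]]'
python3 -m pendant '[[0.12,0.1,0,0,0,0,10],[0.24,0.2,0,0,0,0,10],[0.36,0.31,0,0,0,0,10],[0.48,0.42,0,0,0,0,10],[0.56,0.49,0,0,0,0,10]]'
python3 -m pendant '[[0,0,0,0,0,0,10],[0,0,0,0,0,0,10],[0,0,0,0,0,0,10],[0,0,0,0,0,0,10],[0,0,0,0,0,0,10]]'
cat > mug.py <<'E'
from h import *
def rim(im,box,c0):
    P=world(im);u0,v0,u1,v1=box;F=im['frame'].astype(int)
    m=(P[...,2]>86)&(P[...,2]<108)&(np.hypot(P[...,0]-c0[0],P[...,1]-c0[1])<75)&(F[...,0]>F[...,2]+35)&(F[...,1]>F[...,2]+20)
    A=P[m][:,:2]
    from scipy.optimize import least_squares
    m2=np.hypot(*(A-c0).T)<45;B=A[m2]
    o=least_squares(lambda q:np.hypot(*(B-q[:2]).T)-31,[*c0],loss='soft_l1')
    print('mug',o.x.round(1),len(B),'resid',np.abs(o.fun).mean().round(1))
E
python3 - <<'E'
from mug import *
s=grab('side');rim(s,(0,0,640,400),(523,81))
P=world(s);c=cv2.resize(s['frame'][20:240,210:400],None,fx=2.7,fy=2.7,interpolation=cv2.INTER_CUBIC);cv2.imwrite('pics/b2.png',c[...,::-1])
F=s['frame'].astype(int);m=(P[...,2]>240)&(P[...,2]<300)&(np.hypot(P[...,0]-523,P[...,1]-81)<40)&(F[...,0]>F[...,2]+50);print('handle',m.sum(),np.median(P[m],0))
m=(P[...,2]>165)&(P[...,2]<240)&(np.hypot(P[...,0]-523,P[...,1]-81)<40);A=P[m];print('head',m.sum(),np.percentile(A,[3,50,97],axis=0).round(1).tolist())
plan((523.5,81,320,0))
E
```

```text
clock: 5.2
position: [692.1, -65.8, 328.6]
ee_rot: [0.0, 3.131, -0.003]
ft_force: [1.0, -0.4, -0.2]
width: 17.6
gripper_force: 25.0
clock: 5.82
position: [520.5, 82.9, 321.2]
ee_rot: [0.001, -3.142, -0.001]
ft_force: [-0.0, 0.6, -0.7]
width: 17.4
gripper_force: 25.0
clock: 6.45
position: [523.0, 81.2, 323.3]
ee_rot: [0.001, 3.139, 0.0]
ft_force: [0.2, 0.1, 0.2]
width: 17.5
gripper_force: 25.0
mug [524.8  79.9] 306 resid 1.6
handle 87 [521.88125786  74.79819525 279.7180318 ]
head 392 [[508.1, 63.6, 178.5], [519.2, 68.7, 209.4], [539.3, 84.0, 238.2]]
d [-0.0017, -0.001, 0.0111] w [0.0, 0.0028, -0.0007] mm 3
```

View pics/b2.png

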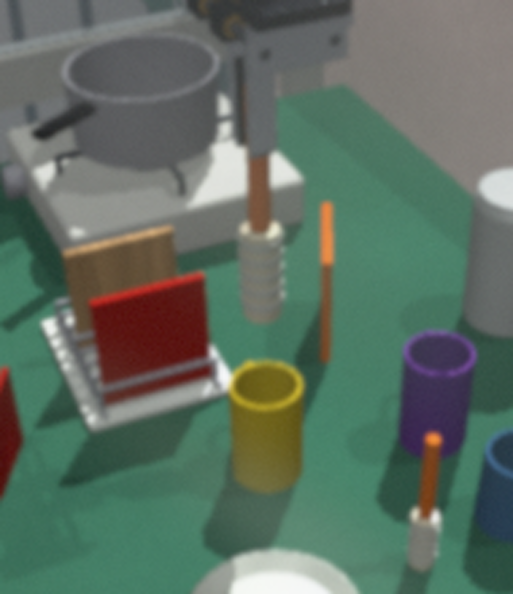

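The brush hangs vertically over the mug ((262,320) above (267,385) in the crop). Starting the strokes.

```bash
python3 -m pendant '[[-0.003,0,0.11,0,0,0,10],[-0.003,0,0.22,0,0,0,10],[-0.003,0,0.33,0,0,0,10],[-0.003,0,0.44,0,0,0,10],[-0.003,0,0.555,0,0,0,10]]'
python3 -m pendant '[[0,0,0,0,0,0,10],[0,0,0,0,0,0,10],[0,0,0,0,0,0,10],[0,0,0,0,0,0,10],[0,0,0,0,0,0,10]]'
python3 - <<'E'
from mug import *
s=grab('side','x');rim(s,(0,0,640,400),(523,81))
c=cv2.resize(s['frame'][100:240,250:380],None,fx=3,fy=3,interpolation=cv2.INTER_CUBIC);cv2.imwrite('pics/b3.png',c[...,::-1])
E
```

```text
clock: 7.12
position: [524.4, 81.5, 156.1]
ee_rot: [0.001, 3.138, -0.0]
ft_force: [-1.3, 0.3, -1.2]
width: 17.6
gripper_force: 25.0
clock: 7.75
position: [524.4, 81.6, 157.5]
ee_rot: [0.0, 3.138, -0.0]
ft_force: [-0.1, -0.8, -1.2]
width: 17.8
gripper_force: 25.0
mug [525.   80.7] 333 resid 5.5
```

View pics/b3.png

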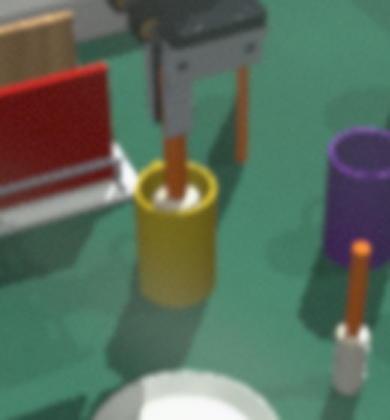

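The brush is in the mug (175,195), with about 5 mm to its floor. Continuing the strokes, then returning to the stand.

```bash
python3 -m pendant '[[0,0,-0.12,0,0,0,10],[0,0,-0.25,0,0,0,10],[0,0,-0.28,0,0,0,10],[0,0,-0.28,0,0,0,10],[0,0,-0.28,0,0,0,10]]'
python3 -m pendant '[[0,0,0.1,0,0,0,10],[0,0,0.2,0,0,0,10],[0,0,0.284,0,0,0,10],[0,0,0.284,0,0,0,10],[0,0,0.284,0,0,0,10]]'
python3 -m pendant '[[0,0,0,0,0,0,10],[0,0,0,0,0,0,10],[0,0,-0.12,0,0,0,10],[0,0,-0.25,0,0,0,10],[0,0,-0.28,0,0,0,10]]'
python3 -m pendant '[[0,0,0,0,0,0,10],[0,0,0,0,0,0,10],[0,0,0.1,0,0,0,10],[0,0,0.2,0,0,0,10],[0,0,0.282,0,0,0,10]]'
python3 -m pendant '[[0,0,0,0,0,0,10],[0,0,0,0,0,0,10],[0,0,0,0,0,0,10],[0,0,0,0,0,0,10],[0,0,0,0,0,0,10]]'
python3 -m pendant '[[0,0,-0.12,0,0,0,10],[0,0,-0.24,0,0,0,10],[0,0,-0.36,0,0,0,10],[0,0,-0.5,0,0,0,10],[0,0,-0.56,0,0,0,10]]'
python3 -m pendant '[[-0.12,-0.1,0,0,0,0,10],[-0.24,-0.2,0,0,0,0,10],[-0.36,-0.31,0,0,0,0,10],[-0.48,-0.42,0,0,0,0,10],[-0.56,-0.49,0,0,0,0,10]]'
python3 -m pendant '[[0,0,0,0,0,0,10],[0,0,0,0,0,0,10],[0,0,0,0,0,0,10],[0,0,0,0,0,0,10],[0,0,0,0,0,0,10]]'
python3 - <<'E'
from mug import *
s=grab('side');rim(s,(0,0,640,400),(523,81))
P=world(s)
m=(P[...,2]>172)&(P[...,2]<240)&(np.hypot(P[...,0]-691,P[...,1]+66)<40);A=P[m];print('head',m.sum(),np.percentile(A,[3,50,97],axis=0).round(1).tolist())
plan((691.6,-65.7,154,0))
E
```

```text
clock: 8.43
position: [522.9, 81.6, 238.8]
ee_rot: [-0.001, -3.141, -0.0]
ft_force: [0.5, -0.1, -0.3]
width: 17.6
gripper_force: 25.0
clock: 9.05
position: [524.1, 81.6, 155.8]
ee_rot: [0.0, 3.139, 0.0]
ft_force: [-0.1, -0.9, -0.6]
width: 17.6
gripper_force: 25.0
clock: 9.68
position: [525.5, 81.5, 243.0]
ee_rot: [0.0, 3.132, -0.001]
ft_force: [-0.0, 0.3, -0.4]
width: 17.4
gripper_force: 25.0
clock: 10.3
position: [522.6, 81.6, 152.0]
ee_rot: [-0.001, -3.141, -0.0]
ft_force: [-0.2, -0.4, 0.5]
width: 17.3
gripper_force: 25.0
clock: 10.92
position: [524.4, 81.6, 155.6]
ee_rot: [0.0, 3.138, -0.0]
ft_force: [0.8, 0.1, -0.5]
width: 17.5
gripper_force: 25.0
clock: 11.55
position: [524.5, 81.5, 326.1]
ee_rot: [0.0, 3.134, -0.0]
ft_force: [0.1, -0.6, -1.2]
width: 17.6
gripper_force: 25.0
clock: 12.18
position: [692.3, -67.1, 321.5]
ee_rot: [0.002, 3.141, 0.001]
ft_force: [-0.1, 0.4, -0.5]
width: 17.8
gripper_force: 25.0
clock: 12.8
position: [691.4, -65.0, 324.0]
ee_rot: [-0.0, 3.138, -0.0]
ft_force: [0.3, -0.4, -0.3]
width: 17.7
gripper_force: 25.0
mug [524.8  79.9] 304 resid 1.4
head 369 [[680.1, -82.2, 182.7], [686.9, -76.4, 211.9], [705.7, -58.7, 238.6]]
d [0.0014, -0.0017, 0.5664] w [-0.0001, 0.0033, 0.0] mm 170
```

```bash
python3 -m pendant '[[0,0,0.12,0,0,0,10],[0,0,0.24,0,0,0,10],[0,0,0.36,0,0,0,10],[0,0,0.48,0,0,0,10],[0,0,0.555,0,0,0,10]]'
python3 -m pendant '[[0,0,0.002,0,0,0,10],[0,0,0.006,0,0,0,10],[0,0,0.01,0,0,0,10],[0,0,0.01,0,0,0,10],[0,0,0.01,0,0,0,10]]'
python3 -m pendant '[[0,0,0,0,0,0,20],[0,0,0,0,0,0,30],[0,0,0,0,0,0,50],[0,0,0,0,0,0,60],[0,0,0,0,0,0,60]]'
python3 -m pendant '[[0,0,-0.12,0,0,0,60],[0,0,-0.24,0,0,0,60],[0,0,-0.36,0,0,0,60],[0,0,-0.48,0,0,0,60],[0,0,-0.5,0,0,0,60]]'
python3 - <<'E'
from mug import *
s=grab('side');t=grab('top');rim(s,(0,0,640,400),(523,81));rim(t,(0,0,640,400),(523,81))
c=np.hstack([cv2.resize(s['frame'][110:240,350:450],(380,494)),cv2.resize(t['frame'][60:190,290:390],(380,494))]);cv2.imwrite('pics/b4.png',c[...,::-1])
P=world(s)
m=(P[...,2]>100)&(P[...,2]<230)&(np.hypot(P[...,0]-691,P[...,1]+66)<40)&(s['frame'][...,0]>120);A=P[m];print('handle',m.sum(),np.percentile(A,[3,50,97],axis=0).round(1).tolist())
plan((524.2,80.9,250,75-90+0),(1,1,1,0))
print(r.state()['q'])
E
```

```text
clock: 13.48
position: [691.3, -65.2, 155.0]
ee_rot: [0.0, 3.141, 0.001]
ft_force: [-0.3, -0.0, 0.0]
width: 17.5
gripper_force: 25.0
clock: 14.1
position: [692.4, -65.5, 154.7]
ee_rot: [0.0, 3.138, -0.0]
ft_force: [-0.7, -0.4, 0.0]
width: 17.4
gripper_force: 25.0
clock: 14.72
position: [692.1, -65.5, 154.1]
ee_rot: [0.0, 3.139, 0.0]
ft_force: [-0.4, 0.1, 0.2]
width: 56.7
gripper_force: 0.0
clock: 15.35
position: [692.9, -65.8, 307.7]
ee_rot: [0.0, 3.133, -0.002]
ft_force: [-0.4, 0.6, -0.6]
width: 60.2
gripper_force: 0.0
mug [524.8  79.8] 300 resid 1.4
mug [521.2  80.5] 101 resid 1.9
handle 98 [[691.4, -74.6, 119.7], [694.4, -71.0, 193.4], [703.7, -59.8, 206.9]]
d [0.5592, 0.4879, 0.1782] w [-0.0006, 0.0034, -0.2504] mm 229
d [1.7535, 0.1941, 0.83] w [0.0, 0.0, 0.25] mm 585
[-2.57526440e-01  2.88369815e-01  1.32763134e+00  7.86589503e-04
  1.52206971e+00 -1.82798708e+00]
```

View pics/b4.png

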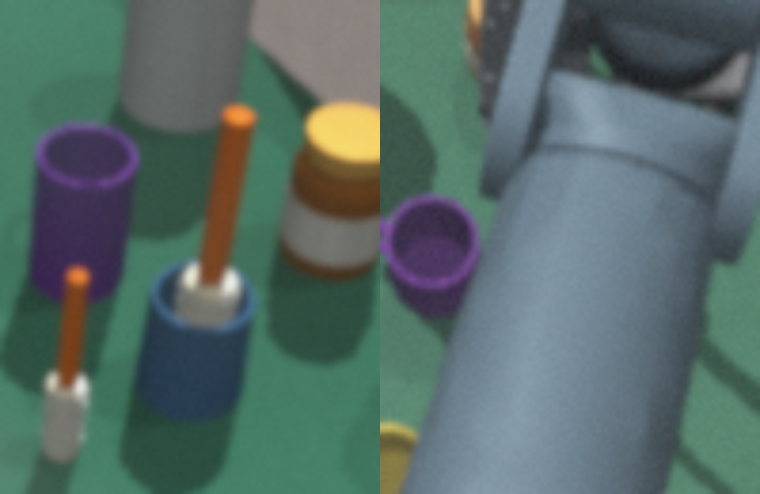

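Brush is back upright in the stand (210,290 in the left crop). Next, the mug.

```bash
python3 -m pendant '[[0.11,0.1,0.04,0,0,0.16,80],[0.22,0.2,0.08,0,0,0.32,94],[0.33,0.3,0.12,0,0,0.48,94],[0.45,0.4,0.16,0,0,0.65,94],[0.559,0.488,0.178,0,0,0.82,94]]'
python3 -m pendant '[[0,0,0,0,0,0.16,94],[0,0,0,0,0,0.32,94],[0,0,0,0,0,0.48,94],[0,0,0,0,0,0.65,94],[0,0,0,0,0,0.82,94]]'
python3 -m pendant '[[0,0,0,0,0,0,94],[0,0,0,0,0,0,94],[0,0,0,0,0,0,94],[0,0,0,0,0,0,94],[0,0,0,0,0,0,94]]'
python3 - <<'E'
from mug import *
s=grab('side');rim(s,(0,0,640,400),(523,81))
plan((524,80.5,160,98),(524,80.5,48,98),(524,80.5,180,98),(452,-88.5,180,98))
print(r.state()['q'])
E
```

```text
clock: 16.08
position: [521.3, 82.0, 246.6]
ee_rot: [-1.316, -2.85, 0.001]
ft_force: [0.6, 0.7, -0.1]
width: 94.0
gripper_force: 0.0
clock: 16.7
position: [522.9, 81.0, 247.5]
ee_rot: [-2.384, -2.045, 0.001]
ft_force: [0.5, -0.4, 0.8]
width: 93.7
gripper_force: 0.0
clock: 17.32
position: [524.2, 81.0, 250.3]
ee_rot: [2.376, 2.052, 0.004]
ft_force: [0.5, -0.1, 0.3]
width: 93.8
gripper_force: 0.0
mug [525.   79.9] 308 resid 1.6
d [-0.0017, -0.0014, 0.301] w [0.0031, -0.0004, -0.0067] mm 90
d [0.0, 0.0, 0.3733] w [0.0, 0.0, 0.0] mm 112
d [0.0, 0.0, -0.44] w [0.0, 0.0, 0.0] mm 132
d [-0.5913, -0.1593, 0.0] w [0.0, 0.0, 0.0] mm 184
[-6.08006549e-02 -7.61269299e-02  1.81740769e+00  1.85671715e-04
  1.39703890e+00  8.58278680e-02]
```

```bash
python3 -m pendant '[[-0.002,-0.001,0.14,0,0,0,94],[-0.002,-0.001,0.28,0,0,0,94],[-0.002,-0.001,0.42,0,0,0,94],[-0.002,-0.001,0.56,0,0,0,94],[-0.002,-0.001,0.67,0,0,0,94]]'
python3 -m pendant '[[0,0,0,0,0,0,80],[0,0,0,0,0,0,70],[0,0,0,0,0,0,60],[0,0,0,0,0,0,50],[0,0,0,0,0,0,50]]' 20
python3 -m pendant '[[0,0,-0.06,0,0,0,50],[0,0,-0.14,0,0,0,50],[0,0,-0.22,0,0,0,50],[0,0,-0.3,0,0,0,50],[0,0,-0.3,0,0,0,50]]'
python3 - <<'E'
from mug import *
s=grab('side','s5')
P=world(s);F=s['frame'].astype(int)
m=(P[...,2]>9)&(P[...,2]<22)&(np.hypot(P[...,0]-452,P[...,1]+88)<110)&(F.min(-1)>120)
B=P[m][:,:2];from scipy.optimize import least_squares
o=least_squares(lambda q:np.hypot(*(B-q[:2]).T)-q[2],[452,-88,68],loss='soft_l1');print('saucer',o.x.round(1),len(B),np.abs(o.fun).mean())
m=(P[...,2]>120)&(P[...,2]<230)&(np.hypot(P[...,0]-524,P[...,1]-80)<75)&(F[...,0]>F[...,2]+35)&(F[...,1]>F[...,2]+20)
A=P[m];print(len(A),np.percentile(A,[2,50,98],axis=0).round(1).tolist())
plan((452,-88.5,138,98))
E
```

```text
clock: 18.0
position: [523.8, 80.4, 47.6]
ee_rot: [2.377, 2.052, 0.002]
ft_force: [1.0, 0.1, 0.7]
width: 94.0
gripper_force: 0.0
clock: 18.62
position: [525.8, 80.3, 50.9]
ee_rot: [2.375, 2.05, 0.007]
ft_force: [-0.3, 0.1, 6.6]
width: 62.4
gripper_force: 20.0
clock: 19.25
position: [525.6, 80.4, 141.8]
ee_rot: [2.374, 2.049, 0.009]
ft_force: [0.3, 0.8, -1.7]
width: 62.2
gripper_force: 20.0
saucer [454.1 -88.7  65.1] 794 4.142442309276382
1058 [[494.3, 48.9, 122.8], [522.1, 60.8, 167.6], [552.7, 110.6, 192.1]]
d [-0.5923, -0.1565, 0.0058] w [0.0046, -0.0005, -0.0069] mm 184
```

View pics/s5.png

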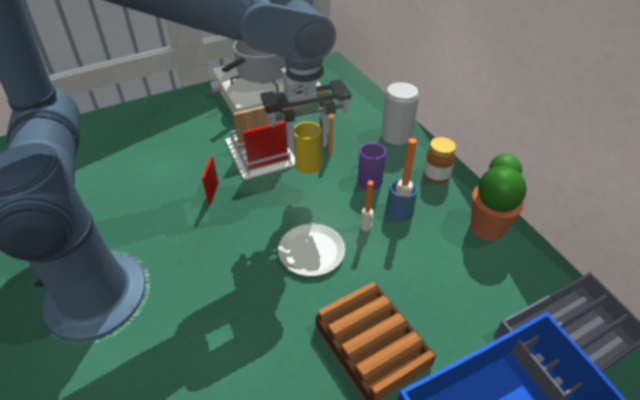

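The mug is held (308,150) and the saucer is still at (311,250). Carrying the mug over.

```bash
python3 -m pendant '[[-0.12,-0.03,0,0,0,0,50],[-0.24,-0.06,0,0,0,0,50],[-0.36,-0.095,0,0,0,0,50],[-0.48,-0.127,0,0,0,0,50],[-0.592,-0.157,0,0,0,0,50]]'
python3 -m pendant '[[0,0,0,0,0,0,50],[0,0,0.03,0,0,0,50],[0,0,0.08,0,0,0,50],[0,0,0.14,0,0,0,50],[0,0,0.2,0,0,0,50]]'
python3 -m pendant '[[0,0,0.02,0,0,0,50],[0,0,0.04,0,0,0,50],[0,0,0.05,0,0,0,50],[0,0,0.05,0,0,0,50],[0,0,0.05,0,0,0,50]]'
python3 - <<'E'
from mug import *
s=grab('side');P=world(s);F=s['frame'].astype(int)
m=(P[...,2]>9)&(P[...,2]<22)&(np.hypot(P[...,0]-452,P[...,1]+88)<110)&(F.min(-1)>110)
B=P[m][:,:2];from scipy.optimize import least_squares
o=least_squares(lambda q:np.hypot(*(B-q[:2]).T)-67,[452,-88],loss='soft_l1');print('saucer',o.x.round(1),len(B),np.abs(o.fun).mean())
c=cv2.resize(s['frame'][140:300,230:400],None,fx=3,fy=3);cv2.imwrite('pics/b6.png',c[...,::-1])
plan((452.5,-88.5,56,98))
E
```

```text
clock: 19.92
position: [449.9, -89.0, 137.6]
ee_rot: [-2.378, -2.052, -0.002]
ft_force: [0.7, 0.1, -0.5]
width: 62.1
gripper_force: 20.0
clock: 20.55
position: [451.3, -87.2, 77.1]
ee_rot: [2.377, 2.054, 0.003]
ft_force: [-0.1, -0.4, -1.4]
width: 62.4
gripper_force: 20.0
clock: 21.18
position: [452.1, -88.5, 64.4]
ee_rot: [2.376, 2.05, 0.004]
ft_force: [0.6, 0.2, 0.2]
width: 62.4
gripper_force: 20.0
saucer [454.2 -87.6] 616 4.219826722013781
d [0.0003, 0.0012, 0.0281] w [0.0038, -0.0002, -0.007] mm 8
```

View pics/b6.png

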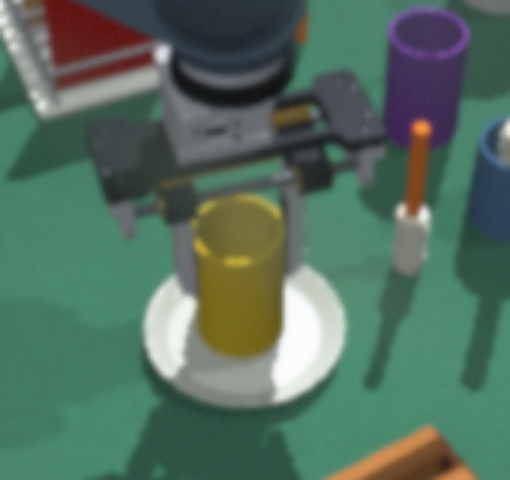

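The mug is just above the saucer's middle (240,340). Setting it down, releasing, rising and turning towards the boards.

```bash
python3 -m pendant '[[0,0,0.008,0,0,0,50],[0,0,0.016,0,0,0,50],[0,0,0.024,0,0,0,50],[0,0,0.03,0,0,0,50],[0,0,0.03,0,0,0,50]]'
python3 -m pendant '[[0,0,0,0,0,0,66],[0,0,0,0,0,0,72],[0,0,0,0,0,0,85],[0,0,0,0,0,0,90],[0,0,0,0,0,0,90]]'
python3 -m pendant '[[0,0,-0.1,0,0,0,94],[0,0,-0.2,0,0,0,94],[0,0,-0.35,0,0,0,94],[0,0,-0.5,0,0,0,94],[0,0,-0.6,0,0,0,94]]'
python3 -m pendant '[[0,0,0,0,0,-0.16,60],[0,0,0,0,0,-0.32,40],[0,0,0,0,0,-0.48,40],[0,0,0,0,0,-0.65,40],[0,0,0,0,0,-0.82,40]]'
python3 -m pendant '[[0,0,0,0,0,-0.16,40],[0,0,0,0,0,-0.32,40],[0,0,0,0,0,-0.48,40],[0,0,0,0,0,-0.65,40],[0,0,0,0,0,-0.78,40]]'
python3 - <<'E'
from mug import *
s=grab('side','s7');rim(s,None,(452,-88));print('q',r.state()['q'].round(2))
for nm,y0,x0 in(('wood',307,472),('red',221,470)):
    P=world(s);m=(P[...,2]>60)&(abs(P[...,1]-y0)<22)&(abs(P[...,0]-x0)<75)&(P[...,2]<140)
    A=P[m];print(nm,len(A),'x',np.percentile(A[:,0],[2,98]),'y',np.percentile(A[:,1],[5,50,95]))
plan((470.3,221,240,1.9),(470.3,221,90,1.9))
E
```

```text
clock: 21.85
position: [451.8, -88.4, 55.8]
ee_rot: [2.378, 2.052, 0.003]
ft_force: [-3.4, 1.9, 7.0]
width: 62.3
gripper_force: 20.0
clock: 22.48
position: [451.8, -88.4, 54.9]
ee_rot: [2.377, 2.051, 0.004]
ft_force: [-0.3, 0.0, 0.0]
width: 89.7
gripper_force: 0.0
clock: 23.1
position: [451.8, -88.6, 237.5]
ee_rot: [2.375, 2.049, 0.006]
ft_force: [-0.2, -0.5, -1.3]
width: 94.1
gripper_force: 0.0
clock: 23.72
position: [451.2, -88.4, 234.9]
ee_rot: [1.299, 2.858, 0.002]
ft_force: [-0.9, -0.0, 0.2]
width: 47.5
gripper_force: 0.0
clock: 24.35
position: [451.2, -88.3, 234.9]
ee_rot: [0.059, 3.138, 0.0]
ft_force: [0.1, -0.1, -0.6]
width: 40.3
gripper_force: 0.0Traceback (most recent call last):
  File "<stdin>", line 2, in <module>
  File "mug.py", line 3, in rim
    P=world(im);u0,v0,u1,v1=box;F=im['frame'].astype(int)
                ^^^^^^^^^^^
TypeError: cannot unpack non-iterable NoneType object
```

View pics/s7.png

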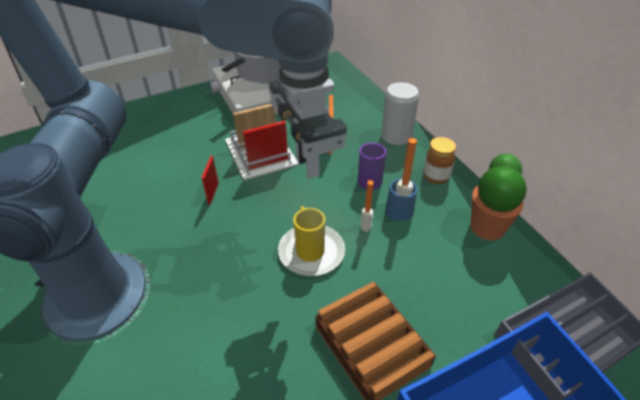

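The mug stands on the saucer (310,240). Next, the red board.

```bash
sed -i 's/u0,v0,u1,v1=box;//' mug.py; python3 - <<'E'
from mug import *
s=dict(np.load('/tmp/side.npz'));rim(s,None,(452,-88));P=world(s);print('q',r.state()['q'].round(2))
for nm,y0,x0 in(('wood',307,472),('red',221,470)):
    m=(P[...,2]>60)&(abs(P[...,1]-y0)<22)&(abs(P[...,0]-x0)<75)&(P[...,2]<140)
    A=P[m];print(nm,len(A),'x',np.percentile(A[:,0],[2,98]),'y',np.percentile(A[:,1],[5,50,95]))
plan((470.3,221,240,1.9),(470.3,221,88,1.9))
E
```

```text
mug [450.6 -88.7] 476 resid 1.4
q [-0.44 -0.25  2.    0.    1.39 -1.98]
wood 830 x [422.04851881 525.49924132] y [302.41087431 305.98746616 310.85111567]
red 1033 x [419.94153224 524.29761054] y [214.89752226 217.95254719 222.59224007]
d [-0.0278, 1.0328, -0.0168] w [0.0001, 0.0029, -0.0017] mm 310
d [0.0, 0.0, 0.5067] w [0.0, 0.0, 0.0] mm 152
```

```bash
python3 -m pendant '[[-0.003,0.12,0,0,0,0,40],[-0.006,0.26,0,0,0,0,40],[-0.01,0.4,0,0,0,0,40],[-0.014,0.54,0,0,0,0,40],[-0.018,0.68,0,0,0,0,40]]'
python3 -m pendant '[[-0.003,0.12,0,0,0,0,40],[-0.006,0.24,0,0,0,0,40],[-0.01,0.35,-0.01,0,0.003,0,40],[-0.01,0.353,-0.017,0,0.003,0,40],[-0.01,0.353,-0.017,0,0.003,0,40]]'
python3 - <<'E'
from h import *
s=r.state();print(s['position'],s['ee_rot'],s['joint_velocities'].round(2))
plan((470.3,221,240,1.9),(470.3,221,88,1.9))
E
```

```text
clock: 25.02
position: [465.2, 116.6, 235.1]
ee_rot: [0.069, 3.137, 0.0]
ft_force: [0.6, -0.6, -0.5]
width: 40.0
gripper_force: 0.0
clock: 25.65
position: [472.7, 220.5, 240.2]
ee_rot: [0.068, 3.141, -0.0]
ft_force: [0.2, 0.0, 0.0]
width: 40.0
gripper_force: 0.0
[472.67801969 220.47375198 240.1624193 ] [ 6.75568382e-02  3.14083342e+00 -3.75862314e-04] [-0.02 -0.01  0.01  0.   -0.   -0.  ]
d [0.008, 0.0014, 0.0005] w [-0.0002, 0.0, -0.0094] mm 2
d [0.0, 0.0, 0.5067] w [0.0, 0.0, 0.0] mm 152
```

```bash
python3 -m pendant '[[0.004,0.001,0.1,0,0,-0.005,40],[0.008,0.001,0.2,0,0,-0.009,40],[0.008,0.001,0.3,0,0,-0.009,40],[0.008,0.001,0.42,0,0,-0.009,40],[0.008,0.001,0.507,0,0,-0.009,40]]'
python3 -m pendant '[[0,0,0,0,0,0,40],[0,0,0,0,0,0,20],[0,0,0,0,0,0,5],[0,0,0,0,0,0,5],[0,0,0,0,0,0,5]]' 30
python3 -m pendant '[[0,0,-0.06,0,0,0,5],[0,0,-0.14,0,0,0,5],[0,0,-0.24,0,0,0,5],[0,0,-0.34,0,0,0,5],[0,0,-0.42,0,0,0,5]]'
python3 - <<'E'
from h import *
import fit
s=grab('side','s8');P=world(s);F=s['frame'].astype(int)
m=(P[...,2]>120)&(P[...,2]<270)&(abs(P[...,1]-220)<30)&(abs(P[...,0]-470)<80)&(F[...,0]>F[...,1]+40)&(F[...,0]>F[...,2]+40)
A=P[m];print(len(A),np.percentile(A,[2,50,98],axis=0).round(1).tolist(),'slope',np.degrees(np.polyfit(A[:,0],A[:,1],1)[0]),'tilt',np.degrees(np.polyfit(A[:,2],A[:,1],1)[0]))
plan((453.6,-272.3,240,-5.55));print(r.state()['q'].round(2))
E
```

```text
clock: 26.28
position: [469.7, 219.9, 86.5]
ee_rot: [-0.055, -3.14, 0.001]
ft_force: [-0.2, 0.6, 0.4]
width: 39.9
gripper_force: 0.0
clock: 26.9
position: [470.9, 221.5, 88.9]
ee_rot: [0.051, 3.14, 0.001]
ft_force: [-1.1, -0.5, 2.5]
width: 10.1
gripper_force: 30.0
clock: 27.52
position: [470.5, 221.4, 216.5]
ee_rot: [0.051, 3.139, 0.001]
ft_force: [0.4, 0.1, -1.0]
width: 9.9
gripper_force: 30.0
1602 [[419.7, 213.6, 140.0], [461.9, 217.3, 190.3], [520.2, 221.3, 255.1]] slope -1.555756932162666 tilt 0.1504014753127777
d [0.0081, -1.6482, -0.0703] w [0.0014, 0.007, -0.1236] mm 495
[ 0.22 -0.08  1.87  0.    1.34 -1.32]
```

View pics/s8.png

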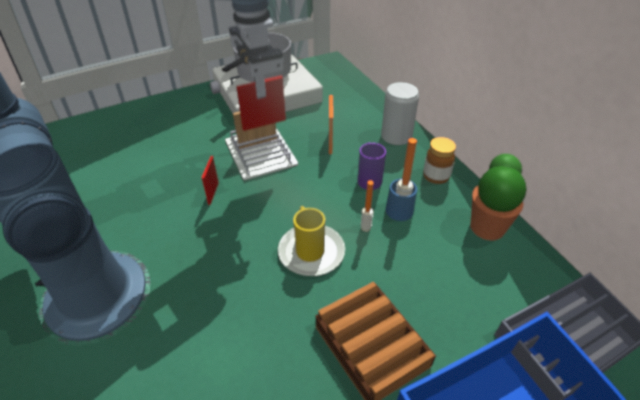

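The red board is lifted clear (262,103). Carrying it to groove3.

```bash
python3 -m pendant '[[0.001,-0.08,-0.03,0,0,0,5],[0.002,-0.22,-0.07,0,0,-0.03,5],[0.003,-0.38,-0.07,0,0,-0.06,5],[0.004,-0.55,-0.07,0,0,-0.09,5],[0.004,-0.72,-0.07,0,0.007,-0.124,5]]'
python3 -m pendant '[[0.011,-0.16,0,0,0,0,5],[0.022,-0.32,0,0,0,0,5],[0.034,-0.48,0,0,0,0,5],[0.05,-0.65,0,0,0,0,5],[0.065,-0.8,0,0,0,0,5]]'
python3 -m pendant '[[0.005,-0.06,0,0,0,0,5],[0.01,-0.12,0,0,0,0,5],[0.01,-0.12,0,0,0,0,5],[0.01,-0.12,0,0,0,0,5],[0.01,-0.12,0,0,0,0,5]]'
python3 - <<'E'
from h import *
import fit
np.set_printoptions(precision=1,suppress=True)
s=grab('side','s9');fit.rackfit(s);P=world(s);F=s['frame'].astype(int)
p=r.state()['position']
m=(P[...,2]>130)&(P[...,2]<290)&(abs(P[...,1]-p[1])<40)&(abs(P[...,0]-p[0])<80)&(F[...,0]>F[...,1]+40)&(F[...,0]>F[...,2]+40)
A=P[m];print(len(A),np.percentile(A,[2,50,98],axis=0).round(1).tolist(),'slope',np.degrees(np.polyfit(A[:,0],A[:,1],1)[0]),'tilt',np.degrees(np.polyfit(A[:,2],A[:,1],1)[0]))
n=A-p;print('normal off along rack y', np.median(n[:,0]*-np.sin(np.radians(5.55))+n[:,1]*np.cos(np.radians(5.55))),'x ext',np.percentile(n[:,0]*np.cos(np.radians(5.55))+n[:,1]*np.sin(np.radians(5.55)),[2,98]))
plan((453.6,-272.3,240,-5.55));print(r.state()['q'].round(2))
E
```

```text
clock: 28.2
position: [461.5, 4.1, 235.2]
ee_rot: [0.155, -3.131, -0.0]
ft_force: [0.9, -0.2, -1.1]
width: 9.7
gripper_force: 30.0
clock: 28.82
position: [465.5, -237.0, 235.1]
ee_rot: [0.151, -3.131, -0.0]
ft_force: [0.0, 0.2, -1.6]
width: 9.8
gripper_force: 30.0
clock: 29.45
position: [466.5, -270.5, 235.1]
ee_rot: [0.154, -3.131, -0.001]
ft_force: [-0.2, 0.6, -0.1]
width: 9.9
gripper_force: 30.0
rack [ 462.3 -330.9] 5.858755572813667 10.64042419469187 6209 ext [-62.4  60.3] [-94.8  79.9]
1984 [[414.8, -279.6, 161.7], [449.6, -275.7, 208.2], [516.6, -269.3, 275.1]] slope 5.116600571030336 tilt -1.0654863226540068
normal off along rack y -3.686327013744397 x ext [-52.2  49.9]
d [0.0436, -0.0013, -0.0159] w [0.0006, -0.0068, 0.0013] mm 14
[-0.7 -0.   1.8 -0.   1.4 -2.4]
```

View pics/s9.png

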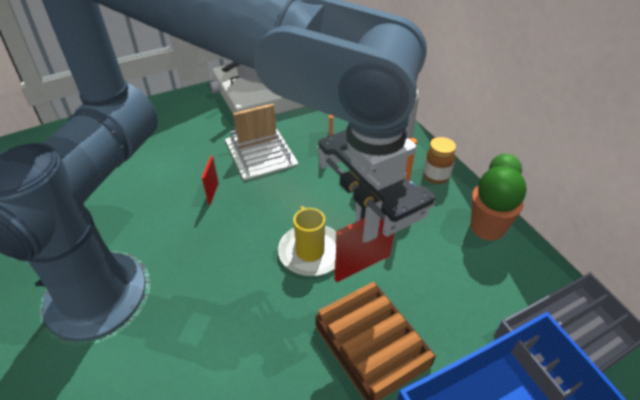

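The red board is above the rack (365,250), with about 12 mm left to shift in x. Lowering it to just above the groove and comparing it with the groove there.

```bash
python3 -m pendant '[[0.015,-0.001,0,0,-0.005,0,5],[0.044,-0.004,0.06,0,-0.007,0,5],[0.044,-0.004,0.15,0,-0.007,0,5],[0.044,-0.004,0.23,0,-0.007,0,5],[0.044,-0.004,0.3,0,-0.007,0,5]]'
python3 -m pendant '[[0,0,0,0,0,0,5],[0,0,0,0,0,0,5],[0,0,0,0,0,0,5],[0,0,0,0,0,0,5],[0,0,0,0,0,0,5]]'
python3 - <<'E'
from h import *
np.set_printoptions(precision=1,suppress=True)
s=grab('side')
c=cv2.resize(s['frame'][220:400,290:450],None,fx=3.3,fy=3.3,interpolation=cv2.INTER_CUBIC);cv2.imwrite('pics/b10.png',c[...,::-1])
P=world(s);F=s['frame'].astype(int);p=r.state()['position'];print(p)
a=np.radians(5.55);D=P-np.array([460,-338,0]);X=D[...,0]*np.cos(a)+D[...,1]*np.sin(a);Y=-D[...,0]*np.sin(a)+D[...,1]*np.cos(a)
m=(P[...,2]>62)&(P[...,2]<170)&(abs(Y-66)<25)&(abs(X)<75)&(F[...,0]>F[...,1]+40)&(F[...,0]>2.5*F[...,1])
print('board X',np.percentile(X[m],[1,50,99]),'Y',np.percentile(Y[m],[5,50,95]),'z',np.percentile(P[...,2][m],[1,99]))
zz=P[...,2][m];print('Y by z',[ (z0,np.median(Y[m][(zz>z0)&(zz<z0+15)]).round(1)) for z0 in(65,80,95,110)])
# ridge edges: points with z>48, histogram of Y
h=(P[...,2]>47)&(P[...,2]<60)&(abs(X)<45)&(abs(Y)<95)&(F[...,0]<2.5*F[...,1]);H,_=np.histogram(Y[h],np.arange(-92,94,3));print(list(zip(np.arange(-92,91,3),H)))
hh=(P[...,2]>47)&(P[...,2]<60)&(abs(Y)<50);print('ridge X',np.percentile(X[hh],[1,99]))
plan((453.6,-273.3,142,-5.55))
E
```

```text
clock: 30.12
position: [451.4, -273.3, 142.8]
ee_rot: [0.152, -3.136, -0.003]
ft_force: [0.2, -0.2, -1.1]
width: 9.8
gripper_force: 30.0
clock: 30.75
position: [452.9, -274.1, 145.6]
ee_rot: [-0.153, 3.137, 0.0]
ft_force: [0.9, 0.4, -1.1]
width: 9.9
gripper_force: 30.0
[ 452.8 -274.   145.4]
board X [-53.7 -20.3  47.4] Y [59.1 60.2 61.3] z [ 68.6 168.9]
Y by z [(65, np.float64(60.0)), (80, np.float64(60.0)), (95, np.float64(60.0)), (110, np.float64(60.3))]
[(np.int64(-92), np.int64(0)), (np.int64(-89), np.int64(118)), (np.int64(-86), np.int64(92)), (np.int64(-83), np.int64(95)), (np.int64(-80), np.int64(69)), (np.int64(-77), np.int64(21)), (np.int64(-74), np.int64(0)), (np.int64(-71), np.int64(0)), (np.int64(-68), np.int64(0)), (np.int64(-65), np.int64(0)), (np.int64(-62), np.int64(0)), (np.int64(-59), np.int64(27)), (np.int64(-56), np.int64(129)), (np.int64(-53), np.int64(85)), (np.int64(-50), np.int64(96)), (np.int64(-47), np.int64(84)), (np.int64(-44), np.int64(86)), (np.int64(-41), np.int64(89)), (np.int64(-38), np.int64(90)), (np.int64(-35), np.int64(39)), (np.int64(-32), np.int
[... 573 characters left out ...]
(np.int64(28), np.int64(11)), (np.int64(31), np.int64(109)), (np.int64(34), np.int64(89)), (np.int64(37), np.int64(71)), (np.int64(40), np.int64(77)), (np.int64(43), np.int64(71)), (np.int64(46), np.int64(71)), (np.int64(49), np.int64(67)), (np.int64(52), np.int64(42)), (np.int64(55), np.int64(1)), (np.int64(58), np.int64(0)), (np.int64(61), np.int64(0)), (np.int64(64), np.int64(0)), (np.int64(67), np.int64(0)), (np.int64(70), np.int64(0)), (np.int64(73), np.int64(0)), (np.int64(76), np.int64(0)), (np.int64(79), np.int64(0)), (np.int64(82), np.int64(0)), (np.int64(85), np.int64(2)), (np.int64(88), np.int64(0))]
ridge X [-59.7  61.1]
d [-0.0027, 0.0021, 0.0115] w [0.0002, 0.0004, 0.0003] mm 4
```

View pics/b10.png

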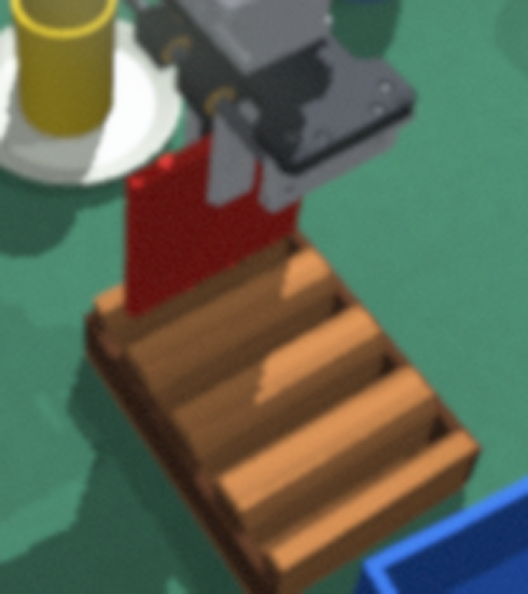

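The board hovers over groove3 (215,270 in the crop), aligned to about 1 mm. Lowering it in.

```bash
python3 -m pendant '[[-0.005,-0.002,0.03,0,0,0,5],[-0.005,-0.002,0.06,0,0,0,5],[-0.005,-0.002,0.09,0,0,0,5],[-0.005,-0.002,0.12,0,0,0,5],[-0.005,-0.002,0.13,0,0,0,5]]'
python3 -m pendant '[[0,0,0.01,0,0,0,5],[0,0,0.025,0,0,0,5],[0,0,0.04,0,0,0,5],[0,0,0.05,0,0,0,5],[0,0,0.05,0,0,0,5]]'
```

```text
clock: 31.42
position: [453.8, -274.0, 105.1]
ee_rot: [0.152, -3.137, -0.003]
ft_force: [-0.7, -0.8, -1.1]
width: 10.1
gripper_force: 30.0
clock: 32.05
position: [454.1, -274.3, 90.9]
ee_rot: [0.152, -3.138, -0.001]
ft_force: [0.6, 0.9, -0.9]
width: 10.0
gripper_force: 30.0
```

```bash
python3 -m pendant '[[0,0,0.003,0,0,0,5],[0,0,0.006,0,0,0,5],[0,0,0.009,0,0,0,5],[0,0,0.011,0,0,0,5],[0,0,0.012,0,0,0,5]]'
python3 -m pendant '[[0,0,0,0,0,0,5],[0,0,0,0,0,0,5],[0,0,0,0,0,0,14],[0,0,0,0,0,0,22],[0,0,0,0,0,0,28]]'
python3 -m pendant '[[0,0,-0.06,0,0,0,28],[0,0,-0.15,0,0,0,28],[0,0,-0.28,0,0,0,28],[0,0,-0.4,0,0,0,28],[0,0,-0.5,0,0,0,28]]'
python3 - <<'E'
from h import *
np.set_printoptions(precision=1,suppress=True)
s=grab('side');P=world(s);F=s['frame'].astype(int)
a=np.radians(5.55);D=P-np.array([460,-338,0]);X=D[...,0]*np.cos(a)+D[...,1]*np.sin(a);Y=-D[...,0]*np.sin(a)+D[...,1]*np.cos(a)
m=(P[...,2]>50)&(P[...,2]<170)&(abs(Y-66)<25)&(abs(X)<75)&(F[...,0]>F[...,1]+40)&(F[...,0]>2.5*F[...,1])
print('board X',np.percentile(X[m],[1,50,99]),'Y',np.percentile(Y[m],[5,50,95]),'ztop',np.percentile(P[...,2][m],[95,99]))
print(r.state()['q'].round(2));plan((472.6,307.5,240,1.9),(472.6,307.5,88,1.9))
E
```

```text
clock: 32.67
position: [454.4, -274.4, 89.0]
ee_rot: [0.153, -3.137, -0.001]
ft_force: [-4.8, 3.2, 9.6]
width: 9.7
gripper_force: 30.0
clock: 33.3
position: [454.3, -274.4, 87.4]
ee_rot: [0.152, -3.138, -0.001]
ft_force: [-0.2, -0.0, 0.0]
width: 26.9
gripper_force: 0.0
clock: 33.92
position: [454.6, -274.7, 240.7]
ee_rot: [-0.153, 3.136, -0.002]
ft_force: [1.0, -0.8, 0.7]
width: 28.0
gripper_force: 0.0
board X [-52.2  -2.2  52.4] Y [58.6 59.7 65. ] ztop [128.8 129.8]
[-0.8 -0.1  1.8  0.   1.4 -2.4]
d [-0.2432, 1.9312, 0.0051] w [-0.0063, 0.0067, 0.1246] mm 584
d [0.0, 0.0, 0.5067] w [0.0, 0.0, 0.0] mm 152
```

```bash
python3 -m pendant '[[-0.02,0.14,0,0,0,0.02,40],[-0.035,0.28,0,0,0,0.05,40],[-0.05,0.42,0,0,0,0.08,40],[-0.07,0.56,0,0,0,0.11,40],[-0.089,0.7,0,0,0,0.125,40]]'
python3 -m pendant '[[0,0.14,0,0,0,0,40],[0,0.28,0,0,0,0,40],[0,0.42,0,0,0,0,40],[0,0.56,0,0,0,0,40],[0,0.7,0,0,0,0,40]]'
python3 -m pendant '[[0,0.14,0,0,0,0,40],[0,0.28,0,0,0,0,40],[0,0.42,0,0,0,0,40],[0,0.54,0,0,0,0,40],[0,0.54,0,0,0,0,40]]'
python3 -m pendant '[[0,0,0,0,0,0,40],[0,0,0,0,0,0,40],[0,0,0,0,0,0,40],[0,0,0,0,0,0,40],[0,0,0,0,0,0,40]]'
python3 -c "
from h import *
plan((472.6,307.5,240,1.9),(472.6,307.5,88,1.9))"
```

```text
clock: 34.6
position: [460.4, -61.5, 238.0]
ee_rot: [0.054, 3.14, 0.001]
ft_force: [-0.5, 0.3, 0.5]
width: 40.1
gripper_force: 0.0
clock: 35.22
position: [467.5, 148.5, 238.1]
ee_rot: [0.053, 3.14, 0.001]
ft_force: [0.5, 0.1, 0.5]
width: 40.1
gripper_force: 0.0
clock: 35.85
position: [472.7, 310.5, 237.9]
ee_rot: [-0.048, -3.141, -0.001]
ft_force: [0.4, -0.6, 0.3]
width: 39.9
gripper_force: 0.0
clock: 36.48
position: [473.1, 308.7, 237.9]
ee_rot: [-0.054, -3.141, -0.001]
ft_force: [-0.3, -0.3, 0.6]
width: 40.0
gripper_force: 0.0
d [0.0015, -0.0042, -0.0069] w [0.0006, -0.0, -0.001] mm 2
d [0.0, 0.0, 0.5067] w [0.0, 0.0, 0.0] mm 152
```

```bash
python3 -m pendant '[[0.001,-0.004,0.1,0,0,0,40],[0.001,-0.004,0.2,0,0,0,40],[0.001,-0.004,0.3,0,0,0,40],[0.001,-0.004,0.42,0,0,0,40],[0.001,-0.004,0.5,0,0,0,40]]'
python3 -m pendant '[[0,0,0,0,0,0,40],[0,0,0,0,0,0,20],[0,0,0,0,0,0,5],[0,0,0,0,0,0,5],[0,0,0,0,0,0,5]]' 30
python3 -m pendant '[[0,0,-0.06,0,0,0,5],[0,0,-0.16,0,0,0,5],[0,0,-0.28,0,0,0,5],[0,0,-0.4,0,0,0,5],[0,0,-0.5,0,0,0,5]]'
python3 -c "
from h import *
plan((462.3,-361.7,240,-5.55))"
```

```text
clock: 37.1
position: [472.0, 307.5, 86.1]
ee_rot: [-0.053, -3.139, 0.0]
ft_force: [0.8, -0.4, 0.1]
width: 39.6
gripper_force: 0.0
clock: 37.72
position: [473.2, 308.1, 88.7]
ee_rot: [0.053, 3.14, 0.002]
ft_force: [-1.0, 0.4, 3.0]
width: 9.7
gripper_force: 30.0
clock: 38.35
position: [472.9, 307.7, 240.6]
ee_rot: [0.053, 3.139, 0.002]
ft_force: [-0.6, 1.0, -1.7]
width: 9.5
gripper_force: 30.0
d [-0.0401, -2.2314, -0.0] w [0.0009, 0.0017, -0.1247] mm 670
```

```bash
python3 -m pendant '[[-0.002,-0.12,0,0,0,0,5],[-0.005,-0.27,0,0,0,0,5],[-0.008,-0.42,0,0,0,0,5],[-0.01,-0.58,0,0,0,0,5],[-0.013,-0.74,0,0,0,0,5]]'
python3 -m pendant '[[-0.002,-0.15,0,0,0,0,5],[-0.005,-0.3,0,0,0,0,5],[-0.008,-0.45,0,0,0,0,5],[-0.01,-0.6,0,0,0,0,5],[-0.013,-0.74,0,0,0,0,5]]'
python3 -m pendant '[[-0.002,-0.15,0,0,0,-0.02,5],[-0.005,-0.3,0,0,0,-0.05,5],[-0.008,-0.45,0,0,0,-0.08,5],[-0.01,-0.6,0,0,0,-0.11,5],[-0.013,-0.75,0,0,0.002,-0.125,5]]'
python3 -m pendant '[[0,0,0,0,0,0,5],[0,0,0.1,0,0,0,5],[0,0,0.2,0,0,0,5],[0,0,0.3,0,0,0,5],[0,0,0.3,0,0,0,5]]'
python3 -m pendant '[[0,0,0,0,0,0,5],[0,0,0,0,0,0,5],[0,0,0,0,0,0,5],[0,0,0,0,0,0,5],[0,0,0,0,0,0,5]]'
cat > chk.py <<'E'
from h import *
np.set_printoptions(precision=1,suppress=True)
s=grab('side')
c=cv2.resize(s['frame'][200:400,280:450],None,fx=3,fy=3,interpolation=cv2.INTER_CUBIC);cv2.imwrite('pics/b11.png',c[...,::-1])
P=world(s);F=s['frame'].astype(int)
a=np.radians(5.55);D=P-np.array([460,-338,0]);X=D[...,0]*np.cos(a)+D[...,1]*np.sin(a);Y=-D[...,0]*np.sin(a)+D[...,1]*np.cos(a)
m=(P[...,2]>62)&(P[...,2]<170)&(abs(Y+22)<22)&(abs(X)<75)&(F[...,0]>F[...,2]+25)
print('board X',np.percentile(X[m],[1,50,99]),'Y',np.percentile(Y[m],[5,50,95]),'ztop',np.percentile(P[...,2][m],[1,95,99]))
plan((462.3,-361.7,145,-5.55));print(r.state()['q'].round(2))
E
python3 chk.py
```

```text
clock: 38.98
position: [468.8, 84.3, 238.9]
ee_rot: [0.053, 3.14, 0.0]
ft_force: [-0.2, -0.9, -0.8]
width: 9.7
gripper_force: 30.0
clock: 39.6
position: [465.1, -137.8, 238.8]
ee_rot: [0.054, 3.14, -0.0]
ft_force: [1.2, 0.7, -1.1]
width: 9.7
gripper_force: 30.0
clock: 40.22
position: [461.4, -362.7, 238.6]
ee_rot: [0.153, -3.136, -0.0]
ft_force: [-0.4, 0.2, -1.0]
width: 9.9
gripper_force: 30.0
clock: 40.85
position: [460.4, -358.9, 145.5]
ee_rot: [0.153, -3.132, -0.008]
ft_force: [0.3, 0.4, -0.1]
width: 9.7
gripper_force: 30.0
clock: 41.48
position: [461.6, -361.2, 147.6]
ee_rot: [0.152, -3.136, -0.001]
ft_force: [-0.3, -0.2, -1.0]
width: 9.9
gripper_force: 30.0
board X [-53.1 -19.4  48.5] Y [-28.4 -27.4 -23.6] ztop [ 69.9 163.4 168.7]
d [-0.0022, -0.0018, 0.0085] w [0.0007, -0.002, 0.0001] mm 3
[-0.9  0.2  1.8 -0.   1.2 -2.5]
```

View pics/b11.png

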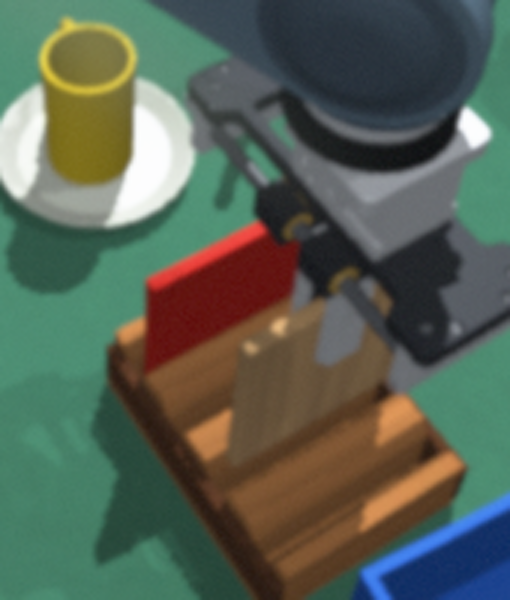

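The red board is in groove3 (215,300) and the wood board hangs over groove1 (310,380), aligned to about 1 mm. Lowering.

```bash
python3 -m pendant '[[-0.003,-0.003,0.03,0,0,0,5],[-0.003,-0.003,0.06,0,0,0,5],[-0.003,-0.003,0.09,0,0,0,5],[-0.003,-0.003,0.12,0,0,0,5],[-0.003,-0.003,0.137,0,0,0,5]]'
python3 -m pendant '[[0,0,0.01,0,0,0,5],[0,0,0.025,0,0,0,5],[0,0,0.04,0,0,0,5],[0,0,0.05,0,0,0,5],[0,0,0.05,0,0,0,5]]'
python3 -m pendant '[[0,0,0.003,0,0,0,5],[0,0,0.006,0,0,0,5],[0,0,0.009,0,0,0,5],[0,0,0.011,0,0,0,5],[0,0,0.012,0,0,0,5]]'
```

```text
clock: 42.15
position: [462.2, -361.7, 105.4]
ee_rot: [0.152, -3.135, -0.002]
ft_force: [0.3, -0.2, -1.2]
width: 9.5
gripper_force: 30.0
clock: 42.78
position: [462.4, -362.0, 91.1]
ee_rot: [0.152, -3.136, -0.001]
ft_force: [0.3, 0.7, -0.8]
width: 9.7
gripper_force: 30.0
clock: 43.4
position: [462.5, -362.0, 88.8]
ee_rot: [0.152, -3.136, -0.001]
ft_force: [-3.4, 3.6, 6.5]
width: 9.8
gripper_force: 30.0
```

```bash
python3 -m pendant '[[0,0,0,0,0,0,14],[0,0,0,0,0,0,22],[0,0,0,0,0,0,28],[0,0,0,0,0,0,28],[0,0,0,0,0,0,28]]'
python3 -m pendant '[[0,0,-0.06,0,0,0,28],[0,0,-0.15,0,0,0,28],[0,0,-0.28,0,0,0,28],[0,0,-0.4,0,0,0,28],[0,0,-0.52,0,0,0,28]]'
python3 -m pendant '[[0,0.15,-0.1,0,0,0,28],[0,0.3,-0.15,0,0,0,28],[0,0.45,-0.15,0,0,0,28],[0,0.6,-0.15,0,0,0,28],[0,0.75,-0.15,0,0,0,28]]'
python3 -m pendant '[[0,0.15,0,0,0,0,28],[0,0.3,0,0,0,0,28],[0,0.45,0,0,0,0,28],[0,0.6,0,0,0,0,28],[0,0.75,0,0,0,0,28]]'
python3 -m pendant '[[0,0.15,0,0,0,0,28],[0,0.3,0,0,0,0,28],[0,0.45,0,0,0,0,28],[0,0.45,0,0,0,0,28],[0,0.45,0,0,0,0,28]]'
python3 - <<'E'
from mug import *
np.set_printoptions(precision=1,suppress=True)
s=grab('side','s12');t=grab('top')
from scipy.optimize import least_squares
a=np.radians(5.55)
for im in(s,t):
    rim(im,None,(452,-88));P=world(im);F=im['frame'].astype(int)
    m=(P[...,2]>10)&(P[...,2]<20)&(np.hypot(P[...,0]-452,P[...,1]+88)<90)&(F.min(-1)>100)
    B=P[m][:,:2];o=least_squares(lambda q:np.hypot(*(B-q[:2]).T)-67,[452,-88],loss='soft_l1');print('saucer',o.x,len(B))
    D=P-np.array([460,-338,0]);X=D[...,0]*np.cos(a)+D[...,1]*np.sin(a);Y=-D[...,0]*np.sin(a)+D[...,1]*np.cos(a)
    for g in(66,-22):
        m=(P[...,2]>65)&(P[...,2]<170)&(abs(Y-g)<22)&(abs(X)<75);print(g,'X',np.percentile(X[m],[1,99]),'Y',np.percentile(Y[m],[5,50,95]),'ztop',np.percentile(P[...,2][m],[95,99]))
c=np.hstack([cv2.resize(s['frame'][80:400,200:460],(400,492)),cv2.resize(t['frame'][85:265,250:500],(400,288)) if 0 else cv2.resize(t['frame'][75:275,330:492],(400,492))]);cv2.imwrite('pics/b12.png',c[...,::-1])
E
```

```text
clock: 44.02
position: [462.4, -362.0, 87.7]
ee_rot: [0.152, -3.136, -0.001]
ft_force: [-1.0, -1.1, 0.3]
width: 28.1
gripper_force: 0.0
clock: 44.65
position: [462.9, -362.2, 246.7]
ee_rot: [0.152, -3.137, 0.001]
ft_force: [0.2, 0.3, -1.6]
width: 27.9
gripper_force: 0.0
clock: 45.28
position: [440.8, -136.8, 290.5]
ee_rot: [0.152, -3.138, 0.001]
ft_force: [0.8, 1.7, 0.9]
width: 28.0
gripper_force: 0.0
clock: 45.9
position: [419.0, 87.2, 290.7]
ee_rot: [-0.152, 3.137, 0.001]
ft_force: [0.5, 0.3, -0.7]
width: 27.9
gripper_force: 0.0
clock: 46.52
position: [406.3, 219.9, 290.0]
ee_rot: [0.153, -3.137, -0.001]
ft_force: [-0.9, -0.5, 0.2]
width: 27.9
gripper_force: 0.0
mug [458.6 -79.4] 468 resid 1.4
saucer [461.8 -78.9] 529
66 X [-52.4  56.4] Y [58.8 59.9 67. ] ztop [129. 130.]
-22 X [-52.1  55.3] Y [-29.  -27.9 -20.4] ztop [129.  130.1]
mug [455.3 -76.9] 144 resid 1.4
saucer [458.2 -79.5] 441
66 X [-54.6  52.6] Y [62.4 70.  71.9] ztop [129.9 131.7]
-22 X [-53.9  53. ] Y [-26.9 -19.  -17.5] ztop [129.8 131.7]
```

View pics/b12.png

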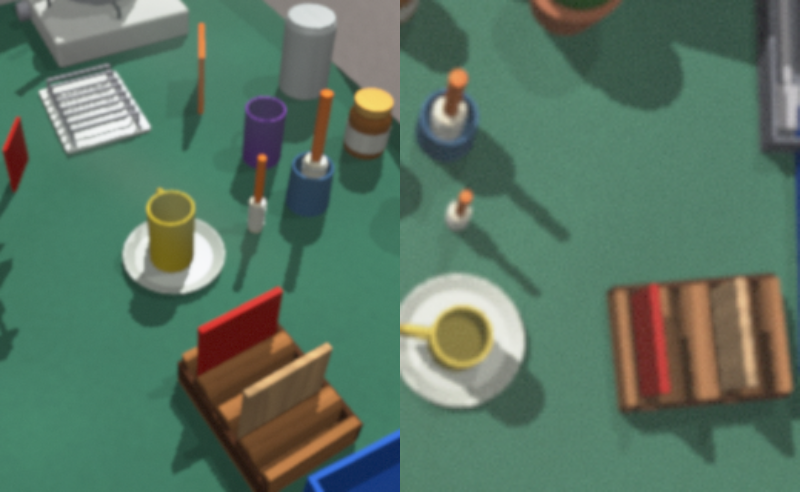

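Both boards are seated (tops at 129–130 mm) and the brush is upright in its stand. The mug and saucer were knocked about 12 mm together, but the mug is still within 4 mm of the saucer's centre. Handing in.

```bash
python3 -c "
from station import r
print(r.finish_job())"
```

```text
the job is handed in; nothing more can be done
None
```

I handed in the job with every step done, though the hand-in call returned no verdict: three scrub strokes made, brush upright in its stand, yellow mug on the saucer about 4 mm off centre, both boards (red and pale wood, the only two there) seated in their own grooves, and the purple mug left alone.

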